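# Sweep mould inserts into the stops of a magnetic chuck and switch it on

### The job

With the fingertips, sweep the three mould inserts across the face of the magnetic chuck into the corner of its two stop rails, so that they stand in a closed row, in any order: each with a long side flush along the back rail, the first against the left rail and the others close up against it. Then push the chuck's lever over to its far stop (on) to hold them, leaving them flush, and come away. Pick nothing up, keep the inserts flat on the chuck's face, and leave the other things on the bench where they are.

Things in the scene. Friction and masses are not known exactly. Their poses are not given: they have to be found in the camera images.
- chuck: Magnetic chuck fixed on the bench: grey block, bright steel working face 140 (its x) x 260 mm (its y) with thin brass lines, 48 mm above the origin (centre of its underside). x points to its back, y to its left end, z up. Steel stop rails 8 mm thick stand 10 mm proud of the face: back rail, inner side at x=+70; left rail, inner side at y=+130. Front and right end are open. Lever on the right end.
- corner (a point): Inner corner where the two stop rails meet, at the level of the working face; axes as the chuck's. The row of inserts runs from here along -y. The magnet's pull is not simulated: the inserts slide by plain friction whichever way the lever stands.
- insert_l: Large steel mould insert, a machined block 40 mm (its x) by 56 mm (its y), 24 mm high (26 with details), 0.14 kg, with a shallow round cavity on top. Origin: centre of its underside. It starts flat on the chuck face, its long side within 20 degrees of the back rail's direction.
- insert_m: Medium steel mould insert, 34 mm (its x) by 46 mm (its y), 22 mm high (24 with details), 0.11 kg, otherwise like the large one. Origin: centre of its underside.
- insert_s: Small steel mould insert, 32 mm (its x) by 38 mm (its y), 18 mm high (20 with details), 0.09 kg, otherwise like the large one. Origin: centre of its underside.
- lever (a joint): On/off lever: 10 mm steel rod with a 23 mm black ball, at the chuck's right end, swinging in an upright plane parallel to the chuck's x and z. 0 = leaning 31 degrees to the chuck's front (off; it starts within 0.2 of it), 0.55 = upright, 1.1 = leaning 31 degrees to the chuck's back, at its stop (on). It stays where it is left; about 3 N at the ball moves it.
- lever_ball (a point): Centre of the black ball on the lever, 82 mm from the pivot.
- lever_pivot (a point): Point on the lever's pivot axis (the axis is the chuck's y) in the plane of the rod, 27 mm above the bench, 22 mm out from the chuck's right end face.
- oil_bottle: White squeeze bottle, 30 x 50 mm, 84 mm high with its nozzle, standing behind the back rail; origin at its foot. To be left alone.
- compound_bar: Green and cream bar of polishing compound, 39 x 89 x 32 mm, lying behind the back rail; origin under its centre. To be left alone.
- felt_bob: Grey-green felt polishing bob, 22 mm diameter, standing with its shank up (48 mm) behind the back rail; origin at its foot. To be left alone.
- red_stone: Brick-red polishing stone stick, 12 x 100 x 6 mm, lying to the left of the chuck; origin under its centre. To be left alone.
- tan_stone: Brown polishing stone stick, 12 x 100 x 9 mm, lying to the left of the chuck; origin under its centre. To be left alone.
There are look-alikes about, which are no part of the job. Leave any black or red look-alike of the insert_s alone.

How it is judged:
On the way, in this order (a step that is already met when the one before it is completed fails the run):
1. all three inserts stand in a closed row in the corner of the stop rails while the lever is still off (x of insert_l in the frame of chuck above 0.0475 m and y of insert_l in the frame of chuck above 0.013 m and angle between the x axis of each of insert_l, insert_m, insert_s and the x axis of chuck, either way round below 0.06 rad and z of insert_l in the frame of chuck between 0.045 and 0.051 m and angle between each of insert_l, insert_m, insert_s's own z axis and vertical below 0.06 rad and x of insert_m in the frame of chuck above 0.0505 m and y of insert_m in the frame of chuck above 0.008 m and z of insert_m in the frame of chuck between 0.045 and 0.051 m and x of insert_s in the frame of chuck above 0.0515 m and y of insert_s in the frame of chuck above 0.004 m and z of insert_s in the frame of chuck between 0.045 and 0.051 m and value of joint lever below 0.4 rad), for 0.2 s.
2. the lever is pushed over to its far stop (value of joint lever above 1 rad), for 0.2 s.
At the end, for the whole second after the job is handed in: Each insert lies flat on the face, a long side along the back rail (within 2.5 mm and 0.06 rad); from the left rail the row takes at most its own 140 mm plus 5 mm of gaps; inserts at rest; lever at its on stop (joint above 1.0 of 1.1) (x of insert_l in the frame of chuck above 0.0475 m and y of insert_l in the frame of chuck above 0.013 m and angle between the x axis of each of insert_l, insert_m, insert_s and the x axis of chuck, either way round below 0.06 rad and z of insert_l in the frame of chuck between 0.045 and 0.051 m and angle between each of insert_l, insert_m, insert_s's own z axis and vertical below 0.06 rad and x of insert_m in the frame of chuck above 0.0505 m and y of insert_m in the frame of chuck above 0.008 m and z of insert_m in the frame of chuck between 0.045 and 0.051 m and x of insert_s in the frame of chuck above 0.0515 m and y of insert_s in the frame of chuck above 0.004 m and z of insert_s in the frame of chuck between 0.045 and 0.051 m and linear speed of each of insert_l, insert_m, insert_s below 0.01 m/s and value of joint lever above 1 rad); the robot touches nothing.
It fails at once if an insert is lifted more than 8 mm, tipped over or pushed off the chuck's face (z of any of insert_l, insert_m, insert_s in the frame of chuck above 0.056 m or z of any of insert_l, insert_m, insert_s in the frame of chuck below 0.04 m or angle between any of insert_l, insert_m, insert_s's own z axis and vertical above 0.35 rad).
It fails at once if something else on the bench is moved by more than 20 mm or the bottle is knocked over (distance of any of oil_bottle, compound_bar, felt_bob, red_stone, tan_stone from where it was at the start of the episode above 0.02 m or angle between oil_bottle's own z axis and vertical above 0.4 rad).
It also fails if it takes over 72 s, if anything falls off the work surface, if the arm or the gripper's body presses on something with over 40 N, if the wrist force passes 120 N, or if a joint passes its speed limit or range.

### The arm

A 6-joint arm with a two-finger parallel gripper is mounted at the origin on a cart in front of the work surface, level with it; the furniture and walls round the work are solid. World frame = base frame: x ahead of the robot, y to its left, z up, the work surface at z = 0. Lengths are in m, angles in rad, forces in N, time in s.
With the tool pointing down it reaches from about 0.375 to 0.975 m from the base axis. Payload 3.8 kg.
Tool frame: the origin (TCP) lies midway between the tips of the shut fingers; the grasp point (between the pads) lies 19 mm behind it; z points along the fingers, y is the line along which they close (so a half turn about z gives the same grasp; the last joint's range is limited). The gripper opens to 85 mm and grips with 20 to 120 N. Pads are 22 mm wide; open, the fingers measure 114 mm over their backs; the gripper's body (76 mm by 85 mm) begins 54 mm behind the grasp point. The pads swing forward as they close: fully open they stand 13 mm farther back than shut.
Start: joints at [-1.14, 0.264, 1.604, -0, 1.274, -0.037], TCP at [0.304, -0.602, 0.231] pointing down, gripper open.
Joint ranges: [-2.63, 2.63], [-0.94, 2.18], [0.31, 2.57], [-1.31, 4.45], [0, 2.66], [-2.55, 2.55]. Speed limits (rad/s): [2.57, 2.57, 3.14, 3.14, 3.14, 3.14].

### API

Orientations are given as a rotation vector (axis times angle).
In Python, from workcell import read_state, vision, ticket gives the robot as it stands. The module is installed in compiled form; this text tells all that it offers.
- The arm moves only by the tool jog_arm, never from a script. Its arguments are lists of equal length, an entry for each row: "turn": the turn, a rotation vector about the tool's x, y, z in rad, a list of three; "delta_pos": the shift along the tool's x, y, z in m, a list of three; "gripper": the finger opening in m, from 0 to 0.0854. In form: {"turn": [[rx, ry, rz], ...], "delta_pos": [[dx, dy, dz], ...], "gripper": [gripper, ...]}. A call has 1 to 20 rows; each row shifts and turns the commanded pose from where the row before left it, along the tool's axes as they then stand; what a row does not reach is not made up. A row lasts 1/12 s, in which the tool goes at most 41.7 mm and 7.16 degrees, less where a joint would pass 70% of its speed; a pose out of reach is approached as far as the arm can. A call with a gripper value outside its range is refused whole. The fingers move at their own pace and stop on an object; "grip_force" is the grip in N (left out, the last holds). Time passes only in rows, so rows that do not move let the fingers close. It gives the time, the measured TCP pose, the force, the opening and the grip force at its end, in the units of the state.
- read_state(): the state, without advancing time (a new reading comes with each control period).
- vision.read_camera(name): name is "scene" or "side" or "wrist"; returns the picture (480x640x3 uint8, red, green, blue); there is no depth.
- vision.calibration(name): a dict with "vfov" (degrees; the focal length in pixels is half the picture's height over the tangent of half this angle, whatever the lens; pixels are square), "cx", "cy" (the principal point, pixels), "dist" ([k1, k2, p1, p2, k3] as OpenCV has them; the pictures are not rectified), "R" (3x3) and "t" (3): a world point X has camera coordinates R X + t; the wrist camera has in their place "mount" (4x4, takes a point from camera to tool coordinates, whose origin is the TCP and whose axes are the flange's). Camera axes: x right, y down, z forward; pixel columns grow to the right and rows downward; lengths in m; the calibration is good to about 2 mm. A picture is of the moment at which its call begins: read the wrist's pose just before it. calibration takes no time and is no camera call.
- ticket.finish_job(): hands the job in; it is judged then, once.
The state is a dict: "time": time; "q": joint angles; "joint_vel": joint speeds; "joint_torque": joint torques, N m; "tool_pos": TCP position; "tcp_rot": TCP orientation; "wrist_force": force on the tool from outside, world axes, zero at the start; "torque": the same for the moment, N m; "width": opening from 0.0 (shut) to 1.0 (fully open); "grip_force": force on a finger pad.
Only numpy, scipy, OpenCV 4.12 (cv2) and the standard library are available. Lean on these libraries where they do the work, as an engineer would, in place of code of your own. Each camera call takes 0.05 s, during which the arm holds its last target. There are 200 camera calls.

## Working session

There is one attempt and no reset: what is moved stays moved. The work goes in short steps, Python scripts to look and compute and a tool call to move; the robot and the scene stay as the last step left them, time stands still between calls to the robot, and variables do not carry over. Pictures are saved under pics/ and viewed, at most 10 in all, crops included, and the job is handed in when it is done.

Besides the shell and the picture viewer there is one more tool, called after "Call:" by a JSON object that holds its "name" and its "arguments". jog_arm: Moves the arm, as the interface text tells. Its arguments: {"type":"object","properties":{"turn":{"type":"array","items":{"type":"array","items":{"type":"number"}}},"delta_pos":{"type":"array","items":{"type":"array","items":{"type":"number"}}},"gripper":{"type":"array","items":{"type":"number"}},"grip_force":{"type":"number"}},"required":["turn","delta_pos","gripper"]}

```bash
mkdir -p pics; python3 - <<'E'
from workcell import read_state, vision
import cv2
s=read_state();print(s)
for n in("scene","side"):
    im=vision.read_camera(n);cv2.imwrite(f"pics/{n}0.png",im[:,:,::-1])
    c=vision.calibration(n);print(n,c)
print(vision.calibration("wrist"))
E
```

```text
{'time': 0.0, 'q': array([-1.13992759e+00,  2.64746942e-01,  1.60536522e+00, -6.36915324e-06,
        1.27367589e+00, -3.68834430e-02]), 'joint_vel': array([ 0.00045037,  0.00030003,  0.00036807,  0.00098012, -0.00103003,
        0.00016217]), 'joint_torque': array([ 8.49490716e-04, -5.15106869e+01, -3.67315185e+01, -2.52783548e-04,
        1.29845389e-02,  1.55794720e-05]), 'tool_pos': array([ 0.30405108, -0.6018382 ,  0.22997093]), 'tcp_rot': array([-3.05397019e+00, -7.27567704e-01,  6.83859725e-04]), 'wrist_force': array([ 1.1458135 , -0.12516213,  0.27229843]), 'torque': array([-0.03627846, -0.0076912 ,  0.00368155]), 'grip_force': 0.0, 'width': 1.001029248436607}
scene {'vfov': 52.81691316090202, 'cx': 315.55374229885524, 'cy': 232.99592563460658, 'dist': array([-0.04709607,  0.        ,  0.        ,  0.        ,  0.        ]), 'R': array([[ 0.88965918, -0.45617992, -0.02016005],
       [-0.22039631, -0.39032039, -0.89391021],
       [ 0.39991501,  0.79971862, -0.44779249]]), 't': array([-0.35852421,  0.30338403,  0.71475687])}
side {'vfov': 50.597421557120065, 'cx': 311.2363044809165, 'cy': 235.20123069198172, 'dist': array([-0.08903082,  0.        ,  0.        ,  0.        ,  0.        ]), 'R': array([[ 0.70897498,  0.70517224, -0.00930534],
       [ 0.36211982, -0.37533163, -0.85322647],
       [-0.60516421,  0.60154657, -0.52145758]]), 't': array([-0.59167802,  0.01009351,  1.33792253])}
{'vfov': 62.47532069843841, 'cx': 324.75574546679314, 'cy': 242.3954186098349, 'dist': array([-0.05742623,  0.        ,  0.        ,  0.        ,  0.        ]), 'mount': array([[-1.14503432e-03, -9.64436902e-01, -2.64310711e-01,
         6.63912956e-02],
       [ 9.99999255e-01, -1.21625188e-03,  1.05802497e-04,
         2.66017510e-04],
       [-4.23508231e-04, -2.64310393e-01,  9.64437575e-01,
        -1.43241579e-01],
       [ 0.00000000e+00,  0.00000000e+00,  0.00000000e+00,
         1.00000000e+00]])}
```

View pics/scene0.png

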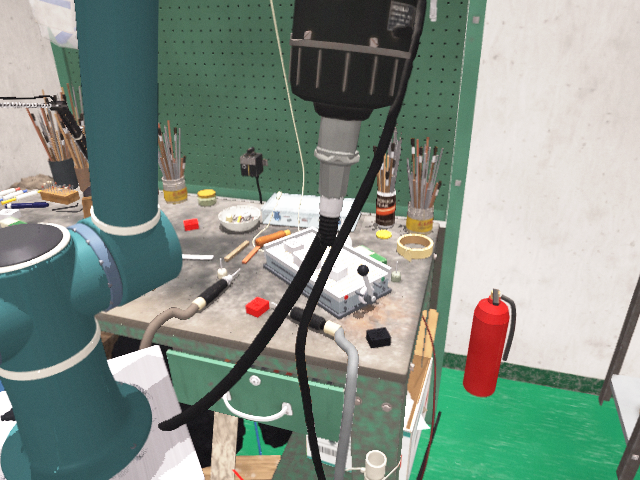

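View pics/side0.png

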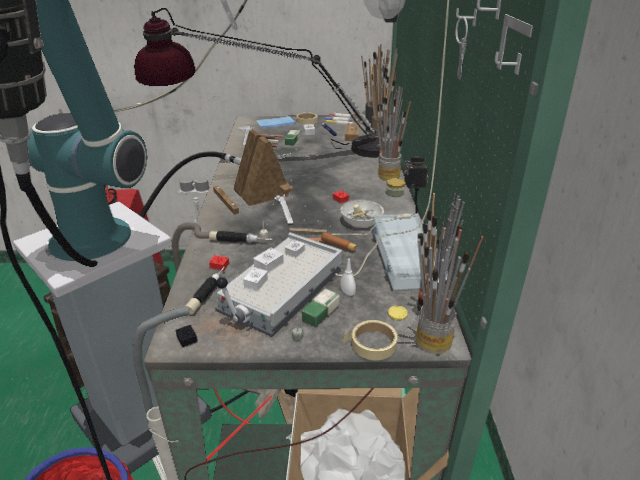

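```bash
cat > h.py <<'E'
import numpy as np, cv2
from workcell import read_state, vision
from scipy.spatial.transform import Rotation as Ro
def cam(n,s=None):
    c=vision.calibration(n); f=240/np.tan(np.radians(c["vfov"]/2))
    K=np.array([[f,0,c["cx"]],[0,f,c["cy"]],[0,0,1]])
    if n=="wrist":
        T=np.eye(4);T[:3,:3]=Ro.from_rotvec(s["tcp_rot"]).as_matrix();T[:3,3]=s["tool_pos"]
        M=T@c["mount"];return K,c["dist"],M[:3,:3].T,-M[:3,:3].T@M[:3,3]
    return K,c["dist"],c["R"],c["t"]
def ray(C,uv,z):
    K,d,R,t=C; p=cv2.undistortPoints(np.array(uv,float).reshape(-1,1,2),K,d)[:,0]
    D=np.c_[p,np.ones(len(p))]@R; o=-R.T@t
    return o+D*((np.asarray(z)-o[2])/D[:,2])[:,None]
def proj(C,X):
    K,d,R,t=C; return cv2.projectPoints(np.array(X,float).reshape(-1,3),cv2.Rodrigues(R)[0],t,K,d)[0][:,0]
def crop(im,x,y,w,h,k,f): cv2.imwrite(f,cv2.resize(im[y:y+h,x:x+w,::-1],None,fx=k,fy=k,interpolation=cv2.INTER_CUBIC))
E
python3 - <<'E'
from h import *
im=cv2.imread("pics/side0.png")[:,:,::-1]
crop(im,170,210,200,150,4,"pics/side0c.png")
C=cam("side")
print(ray(C,[(218,290),(265,325),(342,262),(297,240)],.048))
E
```

```text
[[0.48268135 0.07561287 0.048     ]
 [0.63717315 0.07320177 0.048     ]
 [0.60036561 0.33504497 0.048     ]
 [0.45880213 0.3293687  0.048     ]]
```

View pics/side0c.png

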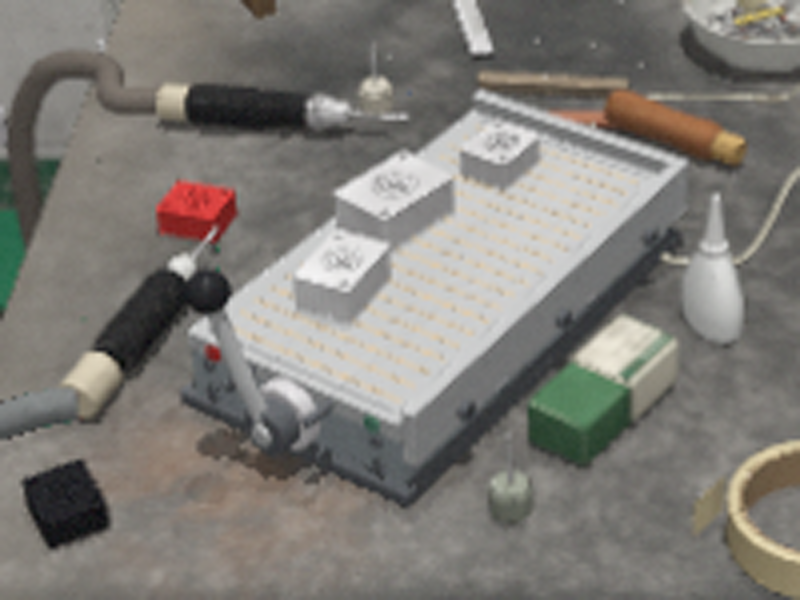

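```bash
python3 - <<'E'
from h import *
def tri(a,b):
    P=[];U=[]
    for n,uv in(("scene",a),("side",b)):
        K,d,R,t=cam(n);U.append(cv2.undistortPoints(np.array([[uv]],float),K,d).reshape(2,1));P.append(np.c_[R,t])
    X=cv2.triangulatePoints(P[0],P[1],U[0],U[1]);return (X[:3]/X[3]).ravel()
for a,b in [((335,118),(12,112)),((332,215),(20,178)),((166,425),(93,262)),((363,270),(222,283))]:
    X=tri(a,b);print(X.round(3),proj(cam("scene"),X),a,proj(cam("side"),X),b)
s=read_state();print(Ro.from_rotvec(s["tcp_rot"]).as_matrix().round(3))
E
```

```text
[ 0.345 -0.179  0.467] [[334.85781443 117.59481379]] (335, 118) [[ 11.96137029 112.2781558 ]] (12, 112)
[ 0.336 -0.192  0.358] [[333.96988688 218.93917058]] (332, 215) [[ 20.64355366 175.19336075]] (20, 178)
[ 0.123 -0.049  0.007] [[165.53619529 424.27345351]] (166, 425) [[ 92.82688516 262.49441088]] (93, 262)
[0.535 0.054 0.105] [[362.90486591 269.83663203]] (363, 270) [[221.94386079 283.17476994]] (222, 283)
[[ 0.893  0.451 -0.001]
 [ 0.451 -0.893  0.002]
 [ 0.    -0.002 -1.   ]]
```

Call:
{"name": "jog_arm", "arguments": {"turn": [[0, 0, -0.12], [0, 0, -0.12], [0, 0, -0.12], [0, 0, -0.12], [0, 0, -0.12], [0, 0.12, 0], [0, 0.12, 0], [0, 0.12, 0], [0, 0.12, 0], [0, 0.12, 0], [0, 0.12, 0], [0, 0.12, 0], [0, 0.12, 0], [0, 0.12, 0], [0, 0.12, 0], [0, 0, 0]], "delta_pos": [[0, 0, -0.02], [0, 0, -0.02], [0, 0, -0.02], [0, 0, -0.02], [0, 0, -0.02], [0, 0, 0], [0, 0, 0], [0, 0, 0], [0, 0, 0], [0, 0, 0], [0, 0, 0], [0, 0, 0], [0, 0, 0], [0, 0, 0], [0, 0, 0], [0, 0, 0]], "gripper": [0.01, 0.01, 0.01, 0.01, 0.01, 0.01, 0.01, 0.01, 0.01, 0.01, 0.01, 0.01, 0.01, 0.01, 0.01, 0.01]}}

```text
time: 1.43
tool_pos: [0.3026, -0.6028, 0.3222]
tcp_rot: [-1.889, -1.104, -1.303]
wrist_force: [-1.4, 0.2, -2.4]
width: 0.114
grip_force: 0.0
```

```bash
python3 - <<'E'
from h import *
s=read_state();im=vision.read_camera("wrist");cv2.imwrite("pics/w1.png",im[:,:,::-1])
print(s["time"],s["q"].round(3),s["tool_pos"].round(3),s["wrist_force"].round(1),s["width"])
C=cam("wrist",s);print(proj(C,[(.345,-.179,.467),(.336,-.192,.358),(.123,-.05,.007),(.535,.054,.105)]).round())
E
```

```text
1.4333 [-1.436  0.781  1.096  0.783  2.23  -0.759] [ 0.303 -0.603  0.322] [-1.4  0.2 -2.4] 0.1139301409089328
[[160. -65.]
 [175.  49.]
 [ 79. 274.]
 [271. 150.]]
```

View pics/w1.png

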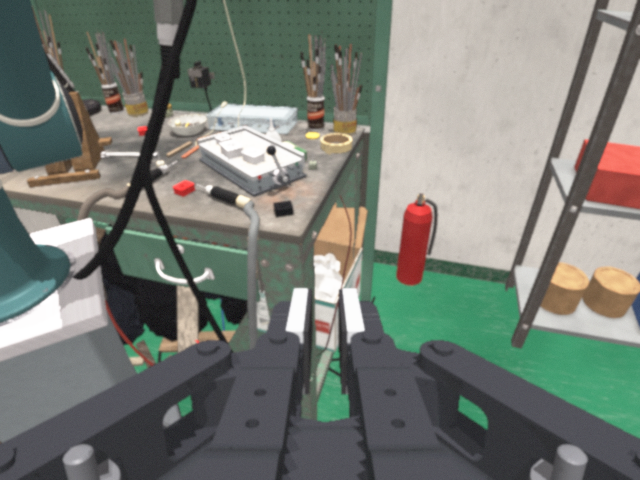

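```bash
cat > kin.py <<'E'
from h import *
from scipy.optimize import least_squares
def rot(a,q): return Ro.from_rotvec(np.array(a)*q).as_matrix()
Y=(0,1,0);Z=(0,0,1)
def fk(p,q):
    d1,L1,L2,L3,a1,e=p
    A=rot(Z,q[0]);sh=A@[a1,0,d1];B=A@rot(Y,q[1]);el=sh+B@[0,0,L1];Cc=B@rot(Y,q[2])
    wr=el+Cc@[e,0,L2];D=Cc@rot(Z,q[3])@rot(Y,q[4]);return sh,el,wr,wr+D@[0,0,L3],D@rot(Z,q[5])
E
python3 - <<'E'
from kin import *
s=read_state()
d=[([-1.13992759,.264746942,1.60536522,0,1.27367589,-.036883],[.30405108,-.6018382,.22997093]),(s["q"],s["tool_pos"])]
f=lambda p:np.concatenate([fk(p,q)[3]-x for q,x in d])
r=least_squares(f,[.2,.5,.5,.3,0,0]);print(r.x.round(4),r.fun.round(4))
R=Ro.from_rotvec(s["tcp_rot"]).as_matrix();print((fk(r.x,s["q"])[4].T@R).round(2))
E
```

```text
[13.4534  0.6185  6.3743  0.3924 -2.0143 12.0858] [-0.0226 -0.0104 -0.     -0.     -0.      0.    ]
[[ 0. -1. -0.]
 [ 1.  0. -0.]
 [ 0. -0.  1.]]
```

```bash
cat > kin.py <<'E'
from h import *
from scipy.optimize import least_squares
def rot(a,q): return Ro.from_rotvec(np.array(a)*q).as_matrix()
Y=(0,1,0);Z=(0,0,1)
def fk(p,q):
    d1,L1,L2,L3,lat=p
    A=rot(Z,q[0]);sh=A@[0,lat,d1];B=A@rot(Y,q[1]);el=sh+B@[0,0,L1];Cc=B@rot(Y,q[2])
    wr=el+Cc@[0,0,L2];D=Cc@rot(Z,q[3])@rot(Y,q[4]);return sh,el,wr,wr+D@[0,0,L3],D@rot(Z,q[5]+np.pi/2)
E
python3 - <<'E'
from kin import *
s=read_state()
d=[([-1.13992759,.264746942,1.60536522,0,1.27367589,-.036883],[.30405108,-.6018382,.22997093]),(s["q"],s["tool_pos"])]
f=lambda p:np.concatenate([fk(p,q)[3]-x for q,x in d])
r=least_squares(f,[.2,.5,.5,.3,0]);p=r.x;print(p.round(4),r.fun.round(4))
for q in(d[0][0],s["q"]):print([x.round(3) for x in fk(p,q)[:3]])
# tool-down folded: wrist at radius rw, height
for rw in(.1,.15,.2,.25,.3):
  for z in(.2,.25,.3,.35,.4,.45,.5):
    X=np.array([rw,z+p[3]-p[0]]);D=np.hypot(*X);c=(D*D-p[1]**2-p[2]**2)/2/p[1]/p[2]
    if abs(c)>1: continue
    q3=np.arccos(c);q2=np.arctan2(*X)-np.arctan2(p[2]*np.sin(q3),p[1]+p[2]*c)
    if q3<2.57 and q2>-.94: print(rw,z,round(q2,2),round(q3,2),round(np.pi-q2-q3,2))
E
```

```text
[0.2503 0.512  0.5658 0.3477 0.0249] [ 0.  0. -0. -0. -0.  0.]
[array([0.023, 0.01 , 0.25 ]), array([ 0.079, -0.111,  0.744]), array([ 0.304, -0.603,  0.578])]
[array([0.025, 0.003, 0.25 ]), array([ 0.073, -0.352,  0.616]), array([ 0.147, -0.887,  0.448])]
0.1 0.45 -0.93 2.06 2.01
0.1 0.5 -0.88 1.95 2.07
0.15 0.3 -0.92 2.34 1.73
0.15 0.35 -0.9 2.24 1.8
0.15 0.4 -0.87 2.14 1.87
0.15 0.45 -0.83 2.04 1.94
0.15 0.5 -0.79 1.93 2.0
0.2 0.2 -0.79 2.47 1.46
0.2 0.25 -0.8 2.39 1.55
0.2 0.3 -0.79 2.3 1.64
0.2 0.35 -0.78 2.2 1.72
0.2 0.4 -0.76 2.1 1.79
0.2 0.45 -0.73 2.0 1.87
0.2 0.5 -0.69 1.9 1.94
0.25 0.2 -0.64 2.41 1.37
0.25 0.25 -0.66 2.33 1.47
0.25 0.3 -0.66 2.25 1.56
0.25 0.35 -0.66 2.16 1.65
0.25 0.4 -0.65 2.06 1.73
0.25 0.45 -0.63 1.96 1.81
0.25 0.5 -0.6 1.86 1.88
0.3 0.2 -0.5 2.34 1.3
0.3 0.25 -0.53 2.27 1.4
0.3 0.3 -0.54 2.19 1.5
0.3 0.35 -0.55 2.1 1.59
0.3 0.4 -0.54 2.01 1.67
0.3 0.45 -0.52 1.91 1.76
0.3 0.5 -0.5 1.81 1.84
```

Call:
{"name": "jog_arm", "arguments": {"turn": [[0, -0.12, 0], [0, -0.12, 0], [0, -0.12, 0], [0, -0.12, 0], [0, -0.12, 0], [0, -0.12, 0], [0, -0.12, 0], [0, -0.12, 0], [0, -0.12, 0], [0, -0.12, 0], [0, 0, 0.119], [0, 0, 0.119], [0, 0, 0.119], [0, 0, 0.119], [0, 0, 0.119], [0, 0, 0.119], [0, 0, 0.119], [0, 0, 0.119]], "delta_pos": [[0, 0, 0], [0, 0, 0], [0, 0, 0], [0, 0, 0], [0, 0, 0], [0, 0, 0], [0, 0, 0], [0, 0, 0], [0, 0, 0], [0, 0, 0], [0, 0, -0.018], [0, 0, -0.018], [0, 0, -0.018], [0, 0, -0.018], [0, 0, -0.018], [0, 0, -0.018], [0, 0, -0.018], [0, 0, 0]], "gripper": [0.01, 0.01, 0.01, 0.01, 0.01, 0.01, 0.01, 0.01, 0.01, 0.01, 0.01, 0.01, 0.01, 0.01, 0.01, 0.01, 0.01, 0.01]}}

```text
time: 2.98
tool_pos: [0.3049, -0.6027, 0.4666]
tcp_rot: [3.122, 0.175, 0.006]
wrist_force: [0.4, 0.4, 0.9]
width: 0.118
grip_force: 0.0
```

```bash
cat >> kin.py <<'E'
def st():
    s=read_state();R=Ro.from_rotvec(s["tcp_rot"]).as_matrix()
    print("t",round(s["time"],2),"q",s["q"].round(2),"pos",s["tool_pos"].round(4),"F",s["wrist_force"].round(1),"w",round(s["width"],3),"yaw",round(np.arctan2(R[1,0],R[0,0]),4),"tilt",R[:2,2].round(3))
    return s,R
def to(R,*pts):
    "tool-frame deltas between successive world points"
    for a,b in zip(pts[:-1],pts[1:]): print(b,(R.T@(np.array(b)-np.array(a))).round(4))
E
python3 - <<'E'
from kin import *
s,R=st()
to(R,s["tool_pos"],(.1,-.18,.45),(.155,-.07,.45),(.17,0.02,.45),(.18,.08,.45),(.60,.20,.32))
C=cam("side");print(ray(C,[(160,60)]*3+[(375,145)],[.3,.4,.5,0]))
E
```

```text
t 2.98 q [-1.14  0.21  1.25 -0.    1.67  0.32] pos [ 0.3049 -0.6027  0.4666] F [0.4 0.4 0.9] w 0.118 yaw 0.112 tilt [ 0.005 -0.014]
(0.1, -0.18, 0.45) [-0.1565 -0.4431  0.0097]
(0.155, -0.07, 0.45) [ 0.0669 -0.1032 -0.0013]
(0.17, 0.02, 0.45) [ 0.025  -0.0878 -0.0012]
(0.18, 0.08, 0.45) [ 0.0166 -0.0585 -0.0008]
(0.6, 0.2, 0.32) [ 0.4304 -0.0742  0.1302]
[[-0.51350216  0.56917371  0.3       ]
 [-0.07959537  0.33139181  0.4       ]
 [ 0.35431142  0.09360991  0.5       ]
 [ 0.1275238   1.04919682  0.        ]]
```

```bash
python3 - <<'E'
from kin import *
def rayd(n,uv):
    K,d,R,t=cam(n);p=cv2.undistortPoints(np.array([[uv]],float),K,d).ravel();D=R.T@np.r_[p,1];return -R.T@t,D/np.linalg.norm(D)
def tri(a,b):
    o1,d1=rayd("scene",a);o2,d2=rayd("side",b);A=np.c_[d1,-d2];x=np.linalg.lstsq(A,o2-o1,rcond=None)[0];return (o1+d1*x[0]).round(3),(o2+d2*x[1]).round(3)
print("elbow",tri((50,98),(315,58)))
for f in np.linspace(0,1,6): print(f,tri((2,103),(315-143*f,58-28*f)))
E
```

```text
elbow (array([0.057, 0.804, 0.362]), array([0.059, 0.801, 0.347]))
0.0 (array([-0.067,  0.929,  0.344]), array([-0.062,  0.924,  0.311]))
0.2 (array([-0.051,  0.779,  0.367]), array([-0.049,  0.777,  0.354]))
0.4 (array([-0.037,  0.647,  0.388]), array([-0.037,  0.648,  0.392]))
0.6000000000000001 (array([-0.024,  0.53 ,  0.406]), array([-0.026,  0.533,  0.427]))
0.8 (array([-0.013,  0.426,  0.422]), array([-0.016,  0.431,  0.458]))
1.0 (array([-0.003,  0.331,  0.437]), array([-0.007,  0.338,  0.486]))
```

Call:
{"name": "jog_arm", "arguments": {"turn": [[0, 0, 0], [0, 0, 0], [0, 0, 0], [0, 0, 0], [0, 0, 0], [0, 0, 0], [0, 0, 0], [0, 0, 0], [0, 0, 0], [0, 0, 0], [0, 0, 0], [0, 0, 0], [0, 0, 0], [0, 0, 0], [0, 0, 0], [0, 0, 0], [0, 0, 0], [0, 0, 0]], "delta_pos": [[-0.0108, -0.0381, 0], [-0.0108, -0.0381, 0], [-0.0108, -0.0381, 0], [-0.0108, -0.0381, 0], [-0.0108, -0.0381, 0], [-0.0108, -0.0381, 0], [-0.0108, -0.0381, 0], [-0.0108, -0.0381, 0], [-0.0108, -0.0381, 0], [-0.0108, -0.0381, 0], [-0.0108, -0.0381, 0], [0.006, -0.023, 0], [0.006, -0.023, 0], [0.006, -0.023, 0], [0.0142, -0.0219, 0], [0.0142, -0.0219, 0], [0.0142, -0.0219, 0], [0, 0, 0]], "gripper": [0.01, 0.01, 0.01, 0.01, 0.01, 0.01, 0.01, 0.01, 0.01, 0.01, 0.01, 0.01, 0.01, 0.01, 0.01, 0.01, 0.01, 0.01]}}

```text
time: 4.48
tool_pos: [0.1831, -0.0545, 0.459]
tcp_rot: [3.131, 0.208, 0.013]
wrist_force: [-0.4, -0.2, -0.1]
width: 0.118
grip_force: 0.0
```

```bash
python3 - <<'E'
from kin import *
s,R=st()
to(R,s["tool_pos"],(.2,0.0,.46),(.195,.06,.46),(.60,.20,.32))
E
```

```text
t 4.48 q [-0.42 -0.75  2.    0.    1.89  1.02] pos [ 0.1831 -0.0545  0.459 ] F [-0.4 -0.2 -0.1] w 0.118 yaw 0.1329 tilt [ 0.009 -0.003]
(0.2, 0.0, 0.46) [ 0.024  -0.0518 -0.001 ]
(0.195, 0.06, 0.46) [ 0.003  -0.0601 -0.0002]
(0.6, 0.2, 0.32) [ 0.4188 -0.0856  0.1431]
```

Passing well. Continue round, then out over the chuck.

Call:
{"name": "jog_arm", "arguments": {"turn": [[0, 0, 0], [0, 0, 0], [0, 0, 0], [0, 0, 0], [0, 0, 0], [0, 0, 0], [0, 0, 0], [0, 0, 0], [0, 0, 0], [0, 0, 0], [0, 0, 0], [0, 0, 0], [0, 0, 0], [0, 0, 0], [0, 0, 0], [0, 0, 0], [0, 0, 0], [0, 0, 0], [0, 0, 0], [0, 0, 0]], "delta_pos": [[0.012, -0.024, 0], [0.012, -0.024, 0], [0.001, -0.022, 0], [0.001, -0.022, 0], [0.001, -0.022, 0], [0.032, -0.0066, 0.011], [0.032, -0.0066, 0.011], [0.032, -0.0066, 0.011], [0.032, -0.0066, 0.011], [0.032, -0.0066, 0.011], [0.032, -0.0066, 0.011], [0.032, -0.0066, 0.011], [0.032, -0.0066, 0.011], [0.032, -0.0066, 0.011], [0.032, -0.0066, 0.011], [0.032, -0.0066, 0.011], [0.032, -0.0066, 0.011], [0.032, -0.0066, 0.011], [0, 0, 0], [0, 0, 0]], "gripper": [0.01, 0.01, 0.01, 0.01, 0.01, 0.01, 0.01, 0.01, 0.01, 0.01, 0.01, 0.01, 0.01, 0.01, 0.01, 0.01, 0.01, 0.01, 0.01, 0.01]}}

```text
time: 6.15
tool_pos: [0.6003, 0.1898, 0.314]
tcp_rot: [3.135, 0.183, 0.001]
wrist_force: [-0.7, 0.4, 0.6]
width: 0.12
grip_force: 0.0
```

```bash
python3 - <<'E'
from kin import *
s,R=st()
im=vision.read_camera("wrist");cv2.imwrite("pics/w2.png",im[:,:,::-1]);np.savez("w2",pos=s["tool_pos"],rot=s["tcp_rot"])
E
```

```text
t 6.15 q [ 0.27  0.14  1.6  -0.    1.4   1.72] pos [0.6003 0.1898 0.314 ] F [-0.7  0.4  0.6] w 0.12 yaw 0.1167 tilt [ 0.    -0.001]
```

View pics/w2.png

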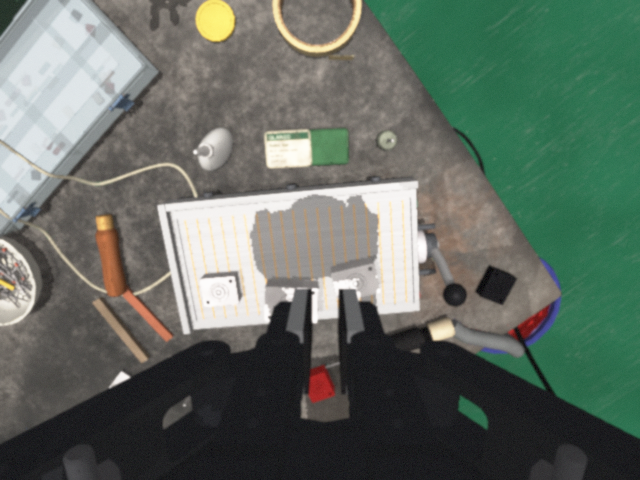

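Call:
{"name": "jog_arm", "arguments": {"turn": [[0, 0, 0], [0, 0, 0], [0, 0, 0], [0, 0, 0]], "delta_pos": [[0.035, 0, 0], [0.035, 0, 0], [0.02, 0, 0], [0, 0, 0]], "gripper": [0.01, 0.01, 0.01, 0.01]}}

```text
time: 6.53
tool_pos: [0.6914, 0.2002, 0.3167]
tcp_rot: [3.136, 0.181, 0.009]
wrist_force: [-0.2, -0.2, -0.1]
width: 0.12
grip_force: 0.0
```

```bash
python3 - <<'E'
from kin import *
s,R=st()
im=vision.read_camera("wrist");cv2.imwrite("pics/w3.png",im[:,:,::-1]);np.savez("w3",tool_pos=s["tool_pos"],tcp_rot=s["tcp_rot"])
crop(im,140,210,320,240,2.5,"pics/w3c.png")
E
```

```text
t 6.53 q [ 0.25  0.31  1.39 -0.    1.43  1.7 ] pos [0.6914 0.2002 0.3167] F [-0.2 -0.2 -0.1] w 0.12 yaw 0.1156 tilt [0.006 0.   ]
```

View pics/w3c.png

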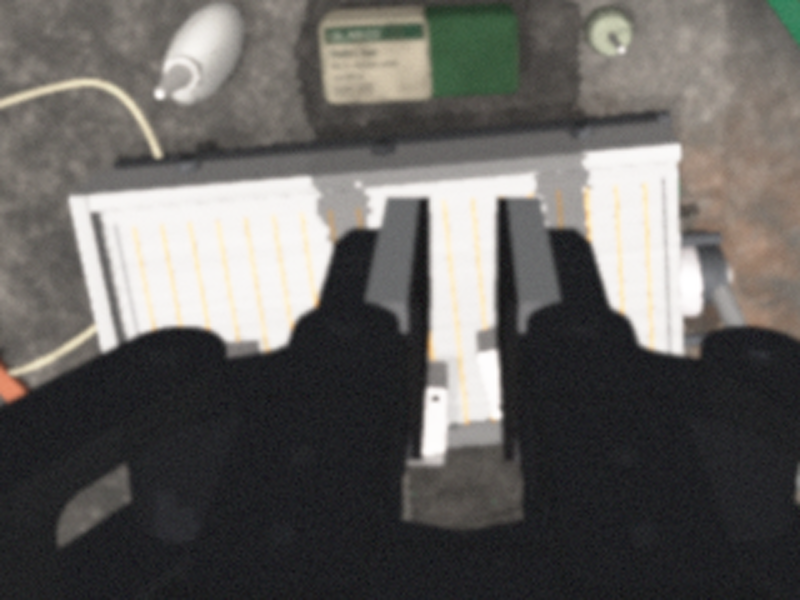

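Call:
{"name": "jog_arm", "arguments": {"turn": [[0, 0, 0], [0, 0, 0], [0, 0, 0], [0, 0, 0], [0, 0, 0], [0, 0, 0]], "delta_pos": [[-0.035, 0, 0], [-0.035, 0, 0], [-0.035, 0, 0], [-0.035, 0, 0], [-0.03, 0, 0], [0, 0, 0]], "gripper": [0.01, 0.01, 0.01, 0.01, 0.01, 0.01]}}

```text
time: 7.08
tool_pos: [0.5135, 0.1801, 0.3163]
tcp_rot: [-3.136, -0.184, -0.0]
wrist_force: [-0.7, 0.1, -0.4]
width: 0.116
grip_force: 0.0
```

```bash
python3 - <<'E'
from kin import *
s,R=st()
im=vision.read_camera("wrist");cv2.imwrite("pics/w4.png",im[:,:,::-1]);np.savez("w4",tool_pos=s["tool_pos"],tcp_rot=s["tcp_rot"])
crop(im,150,100,320,240,2.5,"pics/w4c.png")
E
```

```text
t 7.08 q [ 0.29 -0.03  1.77  0.    1.4   1.75] pos [0.5135 0.1801 0.3163] F [-0.7  0.1 -0.4] w 0.116 yaw 0.1173 tilt [0. 0.]
```

View pics/w4c.png

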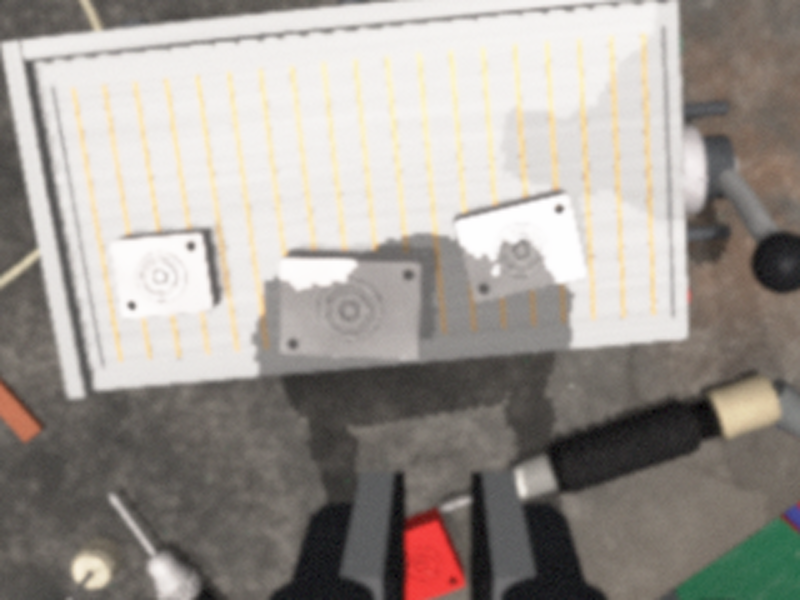

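```bash
cat >> kin.py <<'E'
def meas(C,cr,off,k,z): return ray(C,np.array(cr,float)/k+off,z)
E
python3 - <<'E'
from kin import *
d=np.load("w4.npz");C=cam("wrist",d);off=(150,100)
c=meas(C,[(39,63),(92,390),(688,338),(655,12)],off,2.5,.048);print(c.round(4))
def fr(a,b): return np.arctan2(b[1]-a[1],b[0]-a[0])
print("yaw from y-axis lines",fr(c[1],c[0]),fr(c[2],c[1])-np.pi/2,fr(c[3],c[0])-np.pi/2,"lens",np.linalg.norm(c[0]-c[1]),np.linalg.norm(c[2]-c[1]))
print("ball",ray(C,[(780/2.5+150,262/2.5+100)],.105))
psi=np.mean([fr(c[1],c[0]),fr(c[2],c[1])-np.pi/2,fr(c[3],c[0])-np.pi/2])
ex=np.array([np.cos(psi),np.sin(psi)]);ey=np.array([-ex[1],ex[0]])
print("psi",psi,"corner",c[0])
for n,z,p in(("s",.066,[(112,238),(205,231),(215,312),(122,320)]),("l",.072,[(284,258),(422,264),(420,360),(280,355)]),("m",.070,[(456,218),(564,192),(586,275),(478,300)])):
    w=meas(C,p,off,2.5,z)[:,:2];ce=w.mean(0);rel=ce-c[0,:2]
    v=w-c[0,:2];loc=np.c_[v@ex,v@ey]
    print(n,ce.round(4),"rel",(rel@ex).round(4),(rel@ey).round(4),"yaw",(fr(w[1],w[0])-np.pi/2-psi).round(3),"corners",loc.round(3).tolist())
E
```

```text
[[0.5711 0.3484 0.048 ]
 [0.4349 0.3228 0.048 ]
 [0.4882 0.0678 0.048 ]
 [0.6186 0.1047 0.048 ]]
yaw from y-axis lines 0.1859619820905927 0.20637777571777005 0.19217853294574794 lens 0.13866476371180445 0.26049330739573157
ball [[0.53303386 0.05593102 0.105     ]]
psi 0.1948394302513702 corner [0.57112515 0.34841943 0.048     ]
s [0.4933 0.289 ] rel -0.0879 -0.0433 yaw -0.008 corners [[-0.071, -0.025], [-0.071, -0.063], [-0.105, -0.062], [-0.105, -0.023]]
l [0.4893 0.2114] rel -0.1068 -0.1186 yaw -0.124 corners [[-0.084, -0.094], [-0.09, -0.148], [-0.13, -0.144], [-0.123, -0.088]]
m [0.5222 0.1471] rel -0.087 -0.188 yaw 0.159 corners [[-0.074, -0.163], [-0.067, -0.206], [-0.1, -0.213], [-0.107, -0.17]]
```

Call:
{"name": "jog_arm", "arguments": {"turn": [[0, 0, -0.083], [0, 0, 0], [0, 0, 0], [0, 0, 0], [0, 0, 0], [0, 0, 0], [0, 0, 0], [0, 0, 0], [0, 0, 0], [0, 0, 0], [0, 0, 0], [0, 0, 0]], "delta_pos": [[0, 0, 0], [-0.035, -0.0175, 0], [-0.035, -0.0175, 0], [0, 0, 0.035], [0, 0, 0.035], [0, 0, 0.035], [0, 0, 0.035], [0, 0, 0.035], [0, 0, 0.035], [0, 0, 0.02], [0, 0, 0], [0, 0, 0]], "gripper": [0.005, 0.005, 0.005, 0.005, 0.005, 0.005, 0.005, 0.005, 0.005, 0.005, 0.005, 0.005]}}

```text
time: 8.13
tool_pos: [0.4442, 0.2015, 0.0844]
tcp_rot: [3.126, 0.312, -0.001]
wrist_force: [-1.2, 0.3, 0.7]
width: 0.06
grip_force: 0.0
```

```bash
cat >> kin.py <<'E'
PSI=.20;CO=np.array([.5711,.3484])
def rel(s):
    v=s["tool_pos"][:2]-CO;c,n=np.cos(PSI),np.sin(PSI);print("rel",(v@[c,n]).round(4),(v@[-n,c]).round(4),"z",s["tool_pos"][2].round(4))
E
python3 -c "
from kin import *
s,R=st();rel(s)"
```

```text
t 8.13 q [ 0.37  0.05  2.14 -0.    0.95  1.75] pos [0.4442 0.2015 0.0844] F [-1.2  0.3  0.7] w 0.06 yaw 0.199 tilt [-0.001 -0.   ]
rel -0.1535 -0.1188 z 0.0844
```

Call:
{"name": "jog_arm", "arguments": {"turn": [[0, 0, 0], [0, 0, 0], [0, 0, 0], [0, 0, 0], [0, 0, 0], [0, 0, 0], [0, 0, 0], [0, 0, 0], [0, 0, 0], [0, 0, 0], [0, 0, 0], [0, 0, 0]], "delta_pos": [[0, 0, 0.016], [0, 0, 0.015], [0.01, 0, 0], [0.01, 0, 0], [0.012, 0, 0], [0.012, 0, 0], [0.012, 0, 0], [0.012, 0, 0], [0.012, 0, 0], [0.01, 0, 0], [0.004, 0, 0], [0, 0, 0]], "gripper": [0.005, 0.005, 0.005, 0.005, 0.005, 0.005, 0.005, 0.005, 0.005, 0.005, 0.005, 0.005]}}

```text
time: 9.13
tool_pos: [0.5384, 0.2207, 0.0535]
tcp_rot: [-3.126, -0.311, -0.002]
wrist_force: [-0.2, 0.1, 0.0]
width: 0.064
grip_force: 0.0
```

```bash
python3 - <<'E'
from kin import *
s,R=st();rel(s)
im=vision.read_camera("wrist");cv2.imwrite("pics/w5.png",im[:,:,::-1])
im=vision.read_camera("side");crop(im,200,220,160,120,5,"pics/s5c.png")
E
```

```text
t 9.13 q [ 0.35  0.26  1.96 -0.    0.92  1.72] pos [0.5384 0.2207 0.0535] F [-0.2  0.1  0. ] w 0.064 yaw 0.1985 tilt [0.001 0.   ]
rel -0.0574 -0.1187 z 0.0535
```

View pics/s5c.png

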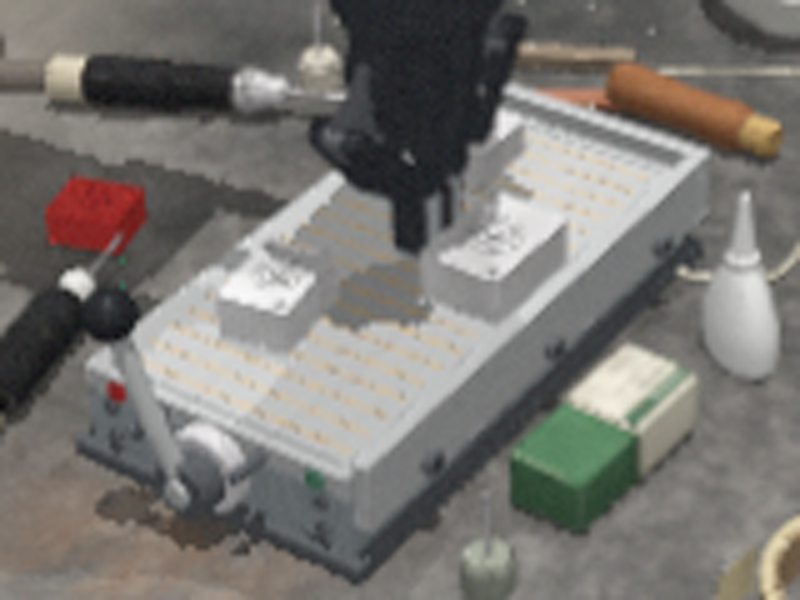

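Call:
{"name": "jog_arm", "arguments": {"turn": [[0, 0, 0], [0, 0, 0], [0, 0, 0], [0, 0, 0]], "delta_pos": [[0.003, 0, 0], [0.003, 0, 0], [0.002, 0, 0], [0, 0, 0]], "gripper": [0.005, 0.005, 0.005, 0.005]}}

```text
time: 9.57
tool_pos: [0.5448, 0.222, 0.0533]
tcp_rot: [-3.126, -0.312, -0.0]
wrist_force: [-0.0, 0.7, 0.1]
width: 0.06
grip_force: 0.0
```

```bash
python3 -c "
from kin import *
s,R=st();rel(s)"
```

```text
t 9.57 q [ 0.34  0.27  1.95 -0.    0.92  1.72] pos [0.5448 0.222  0.0533] F [-0.   0.7  0.1] w 0.06 yaw 0.1988 tilt [0. 0.]
rel -0.0509 -0.1187 z 0.0533
```

Call:
{"name": "jog_arm", "arguments": {"turn": [[0, 0, 0], [0, 0, 0], [0, 0, 0]], "delta_pos": [[0.002, 0, 0], [0.002, 0, 0], [0, 0, 0]], "gripper": [0.005, 0.005, 0.005]}}

```text
time: 9.82
tool_pos: [0.5472, 0.2223, 0.0531]
tcp_rot: [3.125, 0.312, -0.005]
wrist_force: [-5.0, -1.6, 2.9]
width: 0.055
grip_force: 2.4
```

Call:
{"name": "jog_arm", "arguments": {"turn": [[0, 0, 0], [0, 0, 0], [0, 0, 0], [0, 0, 0], [0, 0, 0], [0, 0, 0], [0, 0, 0], [0, 0, 0], [0, 0, 0], [0, 0, 0], [0, 0, 0], [0, 0, 0], [0, 0, 0], [0, 0, 0], [0, 0, 0], [0, 0, 0], [0, 0, 0], [0, 0, 0], [0, 0, 0]], "delta_pos": [[-0.029, 0, 0], [-0.029, 0, 0], [-0.029, 0, 0], [0, 0.023, 0], [0, 0.023, 0], [0, 0.023, 0], [0, 0, 0], [0.01, 0, 0], [0.012, 0, 0], [0.012, 0, 0], [0.012, 0, 0], [0.012, 0, 0], [0.012, 0, 0], [0.01, 0, 0], [0.006, 0, 0], [0.002, 0, 0], [0.002, 0, 0], [0, 0, 0], [0, 0, 0]], "gripper": [0.005, 0.005, 0.005, 0.005, 0.005, 0.005, 0.005, 0.005, 0.005, 0.005, 0.005, 0.005, 0.005, 0.005, 0.005, 0.005, 0.005, 0.005, 0.005]}}

```text
time: 11.4
tool_pos: [0.5647, 0.1557, 0.0531]
tcp_rot: [3.126, 0.312, -0.0]
wrist_force: [-0.0, 0.2, -0.2]
width: 0.056
grip_force: 0.0
```

```bash
python3 -c "
from kin import *
s,R=st();rel(s)"
```

```text
t 11.4 q [0.23 0.27 1.95 0.   0.92 1.6 ] pos [0.5647 0.1557 0.0531] F [-0.   0.2 -0.2] w 0.056 yaw 0.1989 tilt [-0. -0.]
rel -0.0446 -0.1876 z 0.0531
```

Call:
{"name": "jog_arm", "arguments": {"turn": [[0, 0, 0], [0, 0, 0], [0, 0, 0]], "delta_pos": [[0.0015, 0, 0], [0.0015, 0, 0], [0, 0, 0]], "gripper": [0.005, 0.005, 0.005]}}

```text
time: 11.65
tool_pos: [0.5672, 0.1559, 0.0532]
tcp_rot: [3.126, 0.312, -0.002]
wrist_force: [-2.2, -1.0, 0.8]
width: 0.06
grip_force: 1.0
```

Call:
{"name": "jog_arm", "arguments": {"turn": [[0, 0, 0], [0, 0, 0], [0, 0, 0], [0, 0, 0], [0, 0, 0], [0, 0, 0], [0, 0, 0], [0, 0, 0], [0, 0, 0], [0, 0, 0], [0, 0, 0], [0, 0, 0], [0, 0, 0], [0, 0, 0], [0, 0, 0], [0, 0, 0], [0, 0, 0], [0, 0, 0], [0, 0, 0], [0, 0, 0]], "delta_pos": [[-0.03, 0, 0], [-0.03, 0, 0], [-0.029, 0, 0], [0, -0.029, 0], [0, -0.029, 0], [0, -0.029, 0], [0, -0.029, 0], [0, -0.029, 0], [0, 0, 0], [0.01, 0, 0], [0.012, 0, 0], [0.012, 0, 0], [0.012, 0, 0], [0.012, 0, 0], [0.012, 0, 0], [0.01, 0, 0], [0.006, 0, 0], [0.002, 0, 0], [0.0015, 0, 0], [0, 0, 0]], "gripper": [0.005, 0.005, 0.005, 0.005, 0.005, 0.005, 0.005, 0.005, 0.005, 0.005, 0.005, 0.005, 0.005, 0.005, 0.005, 0.005, 0.005, 0.005, 0.005, 0.005]}}

```text
time: 13.32
tool_pos: [0.5393, 0.2982, 0.0529]
tcp_rot: [3.126, 0.312, -0.002]
wrist_force: [-0.4, -0.6, 0.8]
width: 0.058
grip_force: 0.4
```

```bash
python3 -c "
from kin import *
s,R=st();rel(s)"
```

```text
t 13.32 q [ 0.46  0.32  1.89 -0.    0.94  1.84] pos [0.5393 0.2982 0.0529] F [-0.4 -0.6  0.8] w 0.058 yaw 0.1988 tilt [-0.001 -0.001]
rel -0.0412 -0.0429 z 0.0529
```

Call:
{"name": "jog_arm", "arguments": {"turn": [[0, 0, 0], [0, 0, 0], [0, 0, 0], [0, 0, 0], [0, 0, 0], [0, 0, 0], [0, 0, 0], [0, 0, 0], [0, 0, 0], [0, 0, 0], [0, 0, 0], [0, 0, 0], [0, 0, 0], [0, 0, 0]], "delta_pos": [[0.0015, 0, 0], [0, 0, 0], [-0.017, 0, 0], [-0.018, 0, 0], [0, 0, -0.03], [0, 0.01, -0.03], [0.01, 0.032, 0], [0.01, 0.032, 0], [0.01, 0.032, 0], [0.01, 0.032, 0], [0.009, 0.032, 0], [0.008, 0.03, 0], [0, 0, 0.025], [0, 0, 0]], "gripper": [0.005, 0.005, 0.005, 0.005, 0.005, 0.005, 0.005, 0.005, 0.005, 0.005, 0.005, 0.005, 0.005, 0.005]}}

```text
time: 14.48
tool_pos: [0.6009, 0.1052, 0.0853]
tcp_rot: [3.126, 0.307, -0.006]
wrist_force: [-1.2, 0.1, -2.3]
width: 0.056
grip_force: 0.0
```

```bash
python3 - <<'E'
from kin import *
s,R=st();rel(s)
im=vision.read_camera("side");crop(im,200,220,160,120,5,"pics/s6c.png")
E
```

```text
t 14.48 q [0.13 0.27 1.88 0.   0.99 1.51] pos [0.6009 0.1052 0.0853] F [-1.2  0.1 -2.3] w 0.056 yaw 0.196 tilt [-0.004 -0.001]
rel -0.0192 -0.2443 z 0.0853
```

View pics/s6c.png

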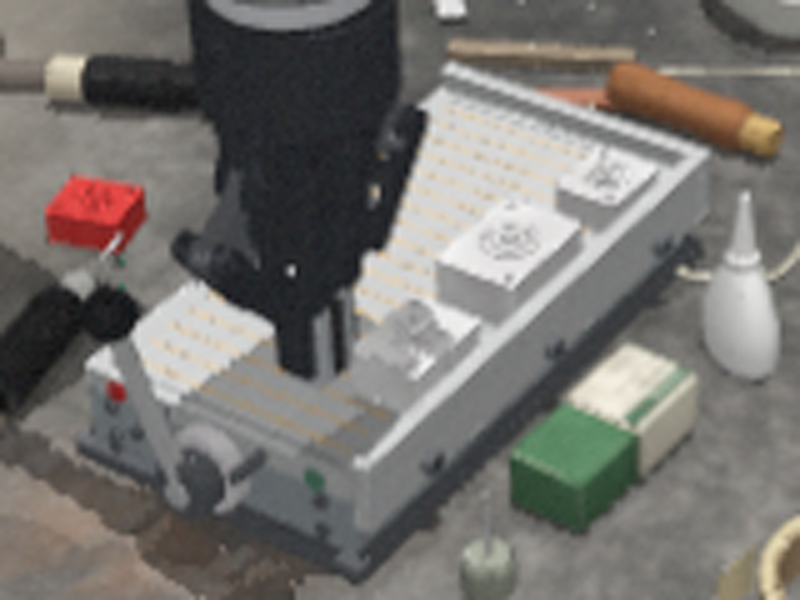

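Call:
{"name": "jog_arm", "arguments": {"turn": [[0, 0, 0], [0, 0, 0], [0, 0, 0], [0, 0, 0], [0, 0, 0], [0, 0, 0], [0, 0, 0], [0, 0, 0], [0, 0, 0], [0, 0, 0], [0, 0, 0], [0, 0, 0]], "delta_pos": [[0, 0, 0.016], [0, 0, 0.016], [0, 0, 0], [0, -0.01, 0], [0, -0.01, 0], [0, -0.01, 0], [0, -0.01, 0], [0, -0.01, 0], [0, -0.01, 0], [0, -0.01, 0], [0, -0.007, 0], [0, 0, 0]], "gripper": [0.005, 0.005, 0.005, 0.005, 0.005, 0.005, 0.005, 0.005, 0.005, 0.005, 0.005, 0.005]}}

```text
time: 15.53
tool_pos: [0.5868, 0.1845, 0.0564]
tcp_rot: [-3.125, -0.313, -0.0]
wrist_force: [-0.3, -0.3, 0.6]
width: 0.057
grip_force: 0.0
```

```bash
python3 - <<'E'
from kin import *
s,R=st();rel(s)
im=vision.read_camera("side");crop(im,200,220,160,120,5,"pics/s7c.png")
E
```

```text
t 15.53 q [0.26 0.31 1.89 0.   0.94 1.63] pos [0.5868 0.1845 0.0564] F [-0.3 -0.3  0.6] w 0.057 yaw 0.1999 tilt [0.    0.001]
rel -0.0171 -0.1638 z 0.0564
```

View pics/s7c.png

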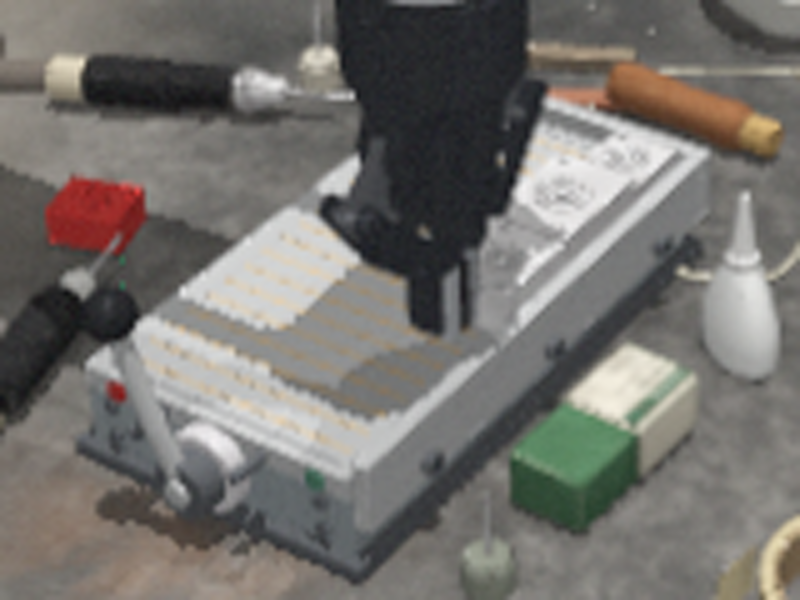

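Call:
{"name": "jog_arm", "arguments": {"turn": [[0, 0, 0], [0, 0, 0], [0, 0, 0]], "delta_pos": [[0, -0.002, 0], [0, -0.002, 0], [0, 0, 0]], "gripper": [0.005, 0.005, 0.005]}}

```text
time: 15.83
tool_pos: [0.5861, 0.1863, 0.0559]
tcp_rot: [3.126, 0.311, -0.001]
wrist_force: [-0.3, -0.1, -0.2]
width: 0.063
grip_force: 0.1
```

Call:
{"name": "jog_arm", "arguments": {"turn": [[0, 0, 0], [0, 0, 0], [0, 0, 0]], "delta_pos": [[0, -0.0015, 0], [0, -0.0015, 0], [0, 0, 0]], "gripper": [0.005, 0.005, 0.005]}}

```text
time: 16.08
tool_pos: [0.5856, 0.1893, 0.0561]
tcp_rot: [3.126, 0.311, -0.001]
wrist_force: [0.9, -0.5, -0.6]
width: 0.058
grip_force: 0.6
```

Call:
{"name": "jog_arm", "arguments": {"turn": [[0, 0, 0], [0, 0, 0], [0, 0, 0]], "delta_pos": [[0, -0.0015, 0], [0, -0.0015, 0], [0, 0, 0]], "gripper": [0.005, 0.005, 0.005]}}

```text
time: 16.33
tool_pos: [0.585, 0.1925, 0.0562]
tcp_rot: [-3.126, -0.312, 0.0]
wrist_force: [-0.4, -1.1, -0.3]
width: 0.055
grip_force: 0.6
```

Call:
{"name": "jog_arm", "arguments": {"turn": [[0, 0, 0], [0, 0, 0], [0, 0, 0]], "delta_pos": [[0, -0.0015, 0], [0, -0.0015, 0], [0, 0, 0]], "gripper": [0.005, 0.005, 0.005]}}

```text
time: 16.58
tool_pos: [0.5844, 0.1951, 0.0562]
tcp_rot: [3.125, 0.312, -0.0]
wrist_force: [-1.3, -2.4, -0.2]
width: 0.061
grip_force: 1.6
```

```bash
python3 -c "
from kin import *
s,R=st();rel(s)"
```

```text
t 16.58 q [ 0.28  0.32  1.88 -0.    0.94  1.65] pos [0.5844 0.1951 0.0562] F [-1.3 -2.4 -0.2] w 0.061 yaw 0.1993 tilt [-0.    -0.001]
rel -0.0174 -0.1529 z 0.0562
```

Call:
{"name": "jog_arm", "arguments": {"turn": [[0, 0, 0], [0, 0, 0], [0, 0, 0]], "delta_pos": [[0, -0.0015, 0], [0, -0.0015, 0], [0, 0, 0]], "gripper": [0.005, 0.005, 0.005]}}

```text
time: 16.83
tool_pos: [0.5844, 0.1954, 0.0562]
tcp_rot: [3.121, 0.313, -0.0]
wrist_force: [1.2, -12.7, 0.3]
width: 0.061
grip_force: 6.2
```

```bash
python3 -c "
from kin import *
s,R=st();rel(s)"
```

```text
t 16.83 q [ 0.28  0.32  1.88 -0.01  0.94  1.66] pos [0.5844 0.1954 0.0562] F [  1.2 -12.7   0.3] w 0.061 yaw 0.2002 tilt [ 0.    -0.005]
rel -0.0174 -0.1526 z 0.0562
```

Call:
{"name": "jog_arm", "arguments": {"turn": [[0, 0, 0], [0, 0, 0], [0, 0, 0], [0, 0, 0], [0, 0, 0], [0, 0, 0], [0, 0, 0], [0, 0, 0], [0, 0, 0], [0, 0, 0], [0, 0, 0]], "delta_pos": [[0, 0.025, 0], [-0.026, 0, 0], [-0.027, 0, 0], [0, -0.029, 0], [0, -0.029, 0], [0, 0, 0], [0.012, 0, 0], [0.01, 0, 0], [0.003, 0, 0], [0.003, 0, 0], [0, 0, 0]], "gripper": [0.005, 0.005, 0.005, 0.005, 0.005, 0.005, 0.005, 0.005, 0.005, 0.005, 0.005]}}

```text
time: 17.75
tool_pos: [0.5526, 0.2255, 0.056]
tcp_rot: [-3.126, -0.311, 0.003]
wrist_force: [-1.7, 0.5, 0.6]
width: 0.056
grip_force: 0.9
```

```bash
python3 -c "
from kin import *
s,R=st();rel(s)"
```

```text
t 17.75 q [0.35 0.28 1.93 0.   0.93 1.72] pos [0.5526 0.2255 0.056 ] F [-1.7  0.5  0.6] w 0.056 yaw 0.1981 tilt [-0.002 -0.   ]
rel -0.0425 -0.1168 z 0.056
```

Call:
{"name": "jog_arm", "arguments": {"turn": [[0, 0, 0], [0, 0, 0]], "delta_pos": [[0.002, 0, 0], [0, 0, 0]], "gripper": [0.005, 0.005]}}

```text
time: 17.92
tool_pos: [0.5527, 0.2254, 0.0557]
tcp_rot: [3.126, 0.311, -0.008]
wrist_force: [-6.1, 0.4, 5.5]
width: 0.057
grip_force: 3.2
```

Call:
{"name": "jog_arm", "arguments": {"turn": [[0, 0, 0], [0, 0, 0], [0, 0, 0], [0, 0, 0], [0, 0, 0], [0, 0, 0], [0, 0, 0], [0, 0, 0]], "delta_pos": [[-0.024, 0, 0], [0, -0.026, 0], [0, -0.025, 0], [0, 0, 0], [0.01, 0, 0], [0.005, 0, 0], [0.003, 0, 0], [0, 0, 0]], "gripper": [0.005, 0.005, 0.005, 0.005, 0.005, 0.005, 0.005, 0.005]}}

```text
time: 18.58
tool_pos: [0.5363, 0.2737, 0.0556]
tcp_rot: [3.126, 0.309, -0.013]
wrist_force: [-10.3, -0.5, 7.6]
width: 0.061
grip_force: 5.2
```

```bash
python3 -c "
from kin import *
s,R=st();rel(s)"
```

```text
t 18.58 q [0.43 0.3  1.91 0.   0.94 1.8 ] pos [0.5363 0.2737 0.0556] F [-10.3  -0.5   7.6] w 0.061 yaw 0.1971 tilt [-0.008 -0.002]
rel -0.0489 -0.0663 z 0.0556
```

Call:
{"name": "jog_arm", "arguments": {"turn": [[0, 0, 0], [0, 0, 0], [0, 0, 0], [0, 0, 0], [0, 0, 0], [0, 0, 0], [0, 0, 0], [0, 0, 0], [0, 0, 0]], "delta_pos": [[-0.016, 0, 0], [0, -0.022, 0], [0, -0.022, 0], [0, 0, 0], [0.01, 0, 0], [0.006, 0, 0], [0.004, 0, 0], [0.002, 0, 0], [0, 0, 0]], "gripper": [0.005, 0.005, 0.005, 0.005, 0.005, 0.005, 0.005, 0.005, 0.005]}}

```text
time: 19.33
tool_pos: [0.5318, 0.317, 0.0554]
tcp_rot: [3.124, 0.307, -0.02]
wrist_force: [-16.1, -1.7, 10.5]
width: 0.064
grip_force: 7.9
```

```bash
python3 -c "
from kin import *
s,R=st();rel(s)"
```

```text
t 19.33 q [0.5  0.33 1.87 0.   0.96 1.87] pos [0.5318 0.317  0.0554] F [-16.1  -1.7  10.5] w 0.064 yaw 0.196 tilt [-0.012 -0.004]
rel -0.0448 -0.023 z 0.0554
```

Call:
{"name": "jog_arm", "arguments": {"turn": [[0, 0, 0], [0, 0, 0], [0, 0, 0], [0, 0, 0], [0, 0, 0], [0, 0, 0], [0, 0, 0], [0, 0, 0], [0, 0, 0], [0, 0, 0]], "delta_pos": [[-0.03, 0, 0], [0, 0, -0.03], [0, 0.01, -0.034], [-0.005, 0.01, -0.034], [-0.005, 0.01, -0.034], [-0.005, 0.01, -0.034], [-0.005, 0.01, -0.034], [0, 0.01, 0], [0, 0, 0], [0, 0, 0]], "gripper": [0.005, 0.005, 0.005, 0.005, 0.005, 0.005, 0.005, 0.005, 0.005, 0.005]}}

```text
time: 20.17
tool_pos: [0.4999, 0.2494, 0.2563]
tcp_rot: [-3.126, -0.308, -0.001]
wrist_force: [0.1, 0.5, -0.4]
width: 0.063
grip_force: 0.0
```

```bash
python3 - <<'E'
from kin import *
s,R=st();rel(s)
im=vision.read_camera("wrist");cv2.imwrite("pics/w8.png",im[:,:,::-1]);np.savez("w8",tool_pos=s["tool_pos"],tcp_rot=s["tcp_rot"])
C=cam("wrist",s);c,n=np.cos(PSI),np.sin(PSI);E=np.array([[c,n],[-n,c]])
def px(r,z): return proj(C,[np.r_[CO+E.T@r,z]])[0]
print("corner px",px((0,0),.048),px((-.14,0),.048),px((0,-.14),.048))
g=cv2.cvtColor(im,cv2.COLOR_RGB2GRAY)
g2=cv2.GaussianBlur(g,(0,0),.7)
bh=cv2.morphologyEx(g2,cv2.MORPH_BLACKHAT,cv2.getStructuringElement(cv2.MORPH_ELLIPSE,(9,9)))
_,L,S,cen=cv2.connectedComponentsWithStats((bh>25).astype(np.uint8))
for i in range(1,len(S)):
    p=ray(C,[cen[i]],.071)[0,:2];r=E@(p-CO)
    if -.06<r[0]<.012 and -.16<r[1]<.01: print(cen[i].round(1),"area",S[i,4],"wh",S[i,2:4],"rel",r.round(4),"bh",bh[L==i].max())
E
```

```text
t 20.17 q [ 0.42  0.03  1.83 -0.    1.29  1.79] pos [0.4999 0.2494 0.2563] F [ 0.1  0.5 -0.4] w 0.063 yaw 0.1964 tilt [0.001 0.   ]
rel -0.0895 -0.0828 z 0.2563
corner px [226.38484278 107.71323972] [236.25283381 264.21484896] [391.10260552 106.62517096]
[243.5  92.8] area 17 wh [7 4] rel [ 0.0096 -0.0197] bh 56
[252.   93.5] area 4 wh [3 2] rel [ 0.009  -0.0264] bh 37
[328.  108.4] area 25 wh [5 6] rel [-0.0028 -0.0863] bh 123
[386.2 108.4] area 28 wh [6 6] rel [-0.0029 -0.1324] bh 139
[258.5 110.2] area 28 wh [6 6] rel [-0.0037 -0.031 ] bh 142
[239. 122.] area 1 wh [1 1] rel [-0.0126 -0.015 ] bh 29
[244.4 125.3] area 7 wh [2 4] rel [-0.0152 -0.0192] bh 34
[225.8 139. ] area 23 wh [5 5] rel [-0.0258 -0.0035] bh 139
[341.1 139.5] area 22 wh [5 6] rel [-0.0269 -0.0968] bh 91
[259.  145.8] area 13 wh [5 3] rel [-0.0315 -0.0302] bh 46
[235.1 174.1] area 97 wh [ 5 67] rel [-0.0541 -0.0094] bh 42
[248. 146.] area 3 wh [3 1] rel [-0.0315 -0.0213] bh 34
[271.2 148. ] area 23 wh [5 5] rel [-0.0333 -0.04  ] bh 125
[337.1 147.3] area 10 wh [4 4] rel [-0.0331 -0.0935] bh 46
[346. 147.] area 3 wh [3 1] rel [-0.0329 -0.1007] bh 28
[358. 147.] area 1 wh [1 1] rel [-0.0329 -0.1105] bh 27
[369.5 147. ] area 4 wh [4 1] rel [-0.0329 -0.1198] bh 36
[379.5 146.5] area 4 wh [2 2] rel [-0.0325 -0.1279] bh 35
[272.7 155.7] area 3 wh [2 2] rel [-0.0394 -0.041 ] bh 28
[292. 155.] area 3 wh [3 1] rel [-0.039  -0.0568] bh 30
[303.5 155. ] area 2 wh [2 1] rel [-0.0391 -0.0662] bh 27
[315. 155.] area 3 wh [3 1] rel [-0.0391 -0.0756] bh 31
```

```bash
python3 - <<'E'
from kin import *
C8=cam("wrist",np.load("w8.npz"));C4=cam("wrist",np.load("w4.npz"));off=(150,100)
c,n=np.cos(PSI),np.sin(PSI);E=np.array([[c,n],[-n,c]])
D={"s":(.066,.032,.038,[(191,245),(131,305)],[(258.5,110.2),(225.8,139)],-.008),"l":(.072,.040,.056,[(408,274),(293,345)],[(328,108.4),(271.2,148)],-.124),"m":(.070,.034,.046,[(560,209),(483,289)],[(386.2,108.4),(341.1,139.5)],.159)}
for k,(z,a,b,p4,p8,y4) in D.items():
    w4=(meas(C4,p4,off,2.5,z)[:,:2]-CO)@E.T;w8=(ray(C8,p8,z)[:,:2]-CO)@E.T
    v4=w4[0]-w4[1];v8=w8[0]-w8[1]
    an=lambda v:np.arctan2(v[1],v[0])
    m=w8.mean(0)
    print(k,"mid",m.round(4),"back gap",(-m[0]-a/2).round(4),"yspan",(m[1]+b/2).round(4),(m[1]-b/2).round(4),"d",np.hypot(*v4).round(4),np.hypot(*v8).round(4),"yaw",(an(v8)-an(v4)+y4-.005).round(3),"diag",v8.round(4))
im=cv2.imread("pics/w8.png",0)
# rail edges along columns for chuck line fit: darkest rows near the back rail right part
for x in(400,410,420,430): print(x,im[85:125,x])
E
```

```text
s mid [-0.0146 -0.0162] back gap -0.0014 yspan 0.0028 -0.0352 d 0.036 0.0358 yaw -0.006 diag [ 0.0224 -0.0279]
l mid [-0.0181 -0.0632] back gap -0.0019 yspan -0.0352 -0.0912 d 0.0552 0.0552 yaw -0.018 diag [ 0.0304 -0.046 ]
m mid [-0.0149 -0.1147] back gap -0.0021 yspan -0.0917 -0.1377 d 0.0438 0.0432 yaw 0.01 diag [ 0.0241 -0.0358]
400 [110 106 103  97  96  97  98 126 174 217 231 232 233 235 234 234 229 207
 168 169 204 226 234 236 237 238 236 236 235 235 237 236 236 237 236 236
 236 236 234 235]
410 [110 111 112 113 111 109 111 130 176 219 231 231 234 233 234 233 227 203
 156 147 180 218 231 236 236 237 236 234 234 235 236 236 236 235 237 235
 236 236 234 233]
420 [113 110 113 118 120 125 129 145 182 219 229 231 232 233 231 232 225 192
 146 151 197 221 227 225 223 221 217 214 214 213 214 214 215 212 214 215
 219 218 213 208]
430 [104 105 106 105 105 109 114 130 179 218 229 230 232 233 232 231 225 192
 145 138 181 207 213 214 215 215 215 212 212 215 217 213 214 212 213 214
 213 211 213 211]
```

Call:
{"name": "jog_arm", "arguments": {"turn": [[0, 0, 0], [0, 0, 0], [0, 0, 0], [0, 0, 0], [0, 0, 0], [0, 0, 0], [0, 0, 0], [0, 0, 0], [0, 0, 0], [0, 0, 0], [0, 0, 0], [0, 0, 0], [0, 0, 0]], "delta_pos": [[-0.0085, 0.033, 0], [-0.0085, 0.033, 0], [-0.0085, 0.033, 0], [-0.0085, 0.033, 0], [-0.0085, 0.033, 0], [-0.0085, 0.032, 0], [0, 0, 0.033], [0, 0, 0.033], [0, 0, 0.033], [0, 0, 0.033], [0, 0, 0.033], [0, 0, 0], [0, 0, 0]], "gripper": [0.005, 0.005, 0.005, 0.005, 0.005, 0.005, 0.005, 0.005, 0.005, 0.005, 0.005, 0.005, 0.005]}}

```text
time: 21.3
tool_pos: [0.4846, 0.0473, 0.0879]
tcp_rot: [-3.125, -0.312, 0.014]
wrist_force: [-0.0, -0.4, 0.3]
width: 0.055
grip_force: 0.0
```

```bash
python3 -c "
from kin import *
s,R=st();rel(s)"
```

```text
t 21.3 q [0.05 0.05 2.13 0.   0.97 1.42] pos [0.4846 0.0473 0.0879] F [-0.  -0.4  0.3] w 0.055 yaw 0.199 tilt [-0.009 -0.   ]
rel -0.1446 -0.2779 z 0.0879
```

Call:
{"name": "jog_arm", "arguments": {"turn": [[0, 0, 0], [0, 0, 0], [0, 0, 0], [0, 0, 0], [0, 0, 0], [0, 0, 0], [0, 0, 0], [0, 0, 0], [0, 0, 0], [0, 0, 0], [0, 0, 0], [0, 0, 0]], "delta_pos": [[0.012, 0, 0], [0.012, 0, 0], [0.012, 0, 0], [0.012, 0, 0], [0.012, 0, 0], [0.012, 0, 0], [0.012, 0, 0], [0.004, 0, 0], [0.004, 0, 0], [0.003, 0, 0], [0, 0, 0], [0, 0, 0]], "gripper": [0.005, 0.005, 0.005, 0.005, 0.005, 0.005, 0.005, 0.005, 0.005, 0.005, 0.005, 0.005]}}

```text
time: 22.3
tool_pos: [0.5807, 0.0661, 0.091]
tcp_rot: [-3.126, -0.312, 0.001]
wrist_force: [-3.1, -0.2, -2.5]
width: 0.059
grip_force: 1.6
```

```bash
python3 -c "
from kin import *
s,R=st();rel(s)"
```

```text
t 22.3 q [0.07 0.22 1.93 0.   0.99 1.44] pos [0.5807 0.0661 0.091 ] F [-3.1 -0.2 -2.5] w 0.059 yaw 0.1988 tilt [-0.  0.]
rel -0.0466 -0.2786 z 0.091
```

Lever moving with about 3 N; press on to the stop.

Call:
{"name": "jog_arm", "arguments": {"turn": [[0, 0, 0], [0, 0, 0], [0, 0, 0]], "delta_pos": [[0.002, 0, 0], [0.002, 0, 0], [0, 0, 0]], "gripper": [0.005, 0.005, 0.005]}}

```text
time: 22.55
tool_pos: [0.5826, 0.0665, 0.0908]
tcp_rot: [3.126, 0.312, -0.008]
wrist_force: [-8.6, -1.6, 0.7]
width: 0.059
grip_force: 4.5
```

Call:
{"name": "jog_arm", "arguments": {"turn": [[0, 0, 0], [0, 0, 0], [0, 0, 0]], "delta_pos": [[0.002, 0, 0], [0.001, 0, 0], [0, 0, 0]], "gripper": [0.005, 0.005, 0.005]}}

```text
time: 22.8
tool_pos: [0.5829, 0.0666, 0.0906]
tcp_rot: [3.125, 0.312, -0.017]
wrist_force: [-15.9, -3.1, 5.8]
width: 0.056
grip_force: 8.0
```

Call:
{"name": "jog_arm", "arguments": {"turn": [[0, 0, 0], [0, 0, 0], [0, 0, 0], [0, 0, 0], [0, 0, 0], [0, 0, 0], [0, 0, 0], [0, 0, 0], [0, 0, 0], [0, 0, 0], [0, 0, 0], [0, 0, 0], [0, 0, 0], [0, 0, 0], [0, 0, 0]], "delta_pos": [[0, 0, 0], [0, 0, 0], [-0.02, 0, 0], [-0.025, 0, 0], [0, 0, -0.033], [0, 0, -0.033], [0, 0, -0.033], [0, 0, -0.033], [0, 0, -0.033], [0, -0.033, 0], [0, -0.033, 0], [0, -0.033, 0], [0, -0.033, 0], [0, 0, 0], [0, 0, 0]], "gripper": [0.005, 0.005, 0.005, 0.005, 0.005, 0.005, 0.005, 0.005, 0.005, 0.005, 0.005, 0.005, 0.005, 0.005, 0.005]}}

```text
time: 24.05
tool_pos: [0.5188, 0.1899, 0.2581]
tcp_rot: [-3.124, -0.317, -0.008]
wrist_force: [-1.0, 0.6, 0.7]
width: 0.061
grip_force: 0.0
```

```bash
python3 - <<'E'
from kin import *
s,R=st();rel(s)
im=vision.read_camera("wrist");cv2.imwrite("pics/w9.png",im[:,:,::-1])
C=cam("wrist",s);c,n=np.cos(PSI),np.sin(PSI);E=np.array([[c,n],[-n,c]])
g=cv2.GaussianBlur(cv2.cvtColor(im,cv2.COLOR_RGB2GRAY),(0,0),.7)
bh=cv2.morphologyEx(g,cv2.MORPH_BLACKHAT,cv2.getStructuringElement(cv2.MORPH_ELLIPSE,(9,9)))
_,L,S,cen=cv2.connectedComponentsWithStats((bh>25).astype(np.uint8))
for i in range(1,len(S)):
    for z in(.070,):
        r=E@(ray(C,[cen[i]],z)[0,:2]-CO)
        if -.05<r[0]<.005 and -.16<r[1]<.01 and bh[L==i].max()>80: print(cen[i].round(1),S[i,4],r.round(4))
# ball: dark blob near the expected place
for a in(.8,.9,1.0,1.1):
    th=a-.55;X=CO+E.T@np.array([-.0683+.082*np.sin(th),-.2785]);print(a,proj(C,[np.r_[X,.027+.082*np.cos(th)]])[0].round(1))
m=(g<45).astype(np.uint8);_,L,S,cen=cv2.connectedComponentsWithStats(m)
for i in range(1,len(S)):
    if 150<S[i,4]<3000: print("dark",cen[i].round(1),S[i])
E
```

```text
t 24.05 q [ 0.31  0.01  1.84 -0.    1.29  1.67] pos [0.5188 0.1899 0.2581] F [-1.   0.6  0.7] w 0.061 yaw 0.2021 tilt [0.005 0.002]
rel -0.0827 -0.1449 z 0.2581
[251.4 118.8] 28 [-0.0029 -0.086 ]
[308.9 118.1] 22 [-0.0024 -0.1324]
[184.7 120.4] 29 [-0.0036 -0.0315]
[154.1 148.3] 24 [-0.0256 -0.0041]
[265.1 149.1] 22 [-0.0268 -0.0963]
[197.2 157.4] 23 [-0.0333 -0.0396]
[262.3 158.8] 45 [-0.0347 -0.0937]
0.8 [502.2 180.6]
0.9 [501.9 169.8]
1.0 [501.2 159.4]
1.1 [499.9 149.5]
dark [501.5 147.5] [488 134  29  28 604]
dark [530.6 249.6] [ 507  228   48   44 1199]
dark [411.8 309.4] [ 374  293   78   36 1653]
```

Ball sits at (501.5, 147.5), matching the 1.1 stop. The hole pairs show the row unchanged and flush, and the arm is clear.

```bash
python3 -c "
from workcell import ticket
print(ticket.finish_job())"
```

```text
the job is handed in; nothing more can be done
None
```

The job is handed in at about 24 s: the three inserts stand in a closed row in the corner, measured at about 140 mm long with edges straight to within about 0.02 rad, and the lever is at its on stop. The arm is clear, but the judge's verdict was not returned.

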